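# Seat a block on parallels in a vise

### The job

The aluminium block in the small vise was nipped up high and crooked, so the two parallels under it are loose. Push it down from above with the closed fingers, firmly but never with more than 30 N, until it grips both parallels by itself; then prove it by pressing lightly, for about half a second with about 2.5 N, against the free end of the near parallel and after that against the free end of the far one: neither may slide. Leave the parallels where they lie, to within 6 mm, and do not disturb the other things on the table.

Things in the scene. Friction and masses are not known exactly. Their poses are not given: they have to be found in the camera images.
- vise: grey bench vise fixed to the table, 171 x 64 x 62 mm. Origin: under the middle between its jaws, on the table. Its x axis points from the screw end (towards the robot) to the fixed jaw, z up. Bed 52 mm wide along y, top at z = 32 mm; jaw faces at x = -23 and +23 mm, jaws 64 mm wide along y, jaw tops at z = 62 mm; screw and cross bar reach to x = -96 mm, 60 mm wide along y, z up to 58 mm
- seat (a point): point fixed to the vise at x = y = 0, z = 52 mm in its frame: the middle of the plane of the parallels' tops, where the block's underside nominally lies when it is seated
- workpiece: aluminium block with a round seal recess and a small red seal in its top, 44 (x) x 50 (y) x 18 (z) mm, nipped between the vise jaws. Origin: centre of its underside. Jaw friction alone holds it: it moves straight down only under about 11 N and rocks about the vise's y axis under about 0.04 N m, and stays where it is left; it cannot turn otherwise, slide sideways or be taken out.
- block_top (a point): centre of the block's top face, 18 mm above its underside; z is the face's outward normal. The block starts 4 to 7 mm too high, tilted up to 0.1 rad either way about y. Pushed down hard enough on both parallels, it goes on pressing on them after the push ends (held by the jaws), by about the push beyond 11 N, up to about 11 N in all
- near_parallel: steel bar, 7 (x) x 104 (y) x 20 (z) mm, 60 g, loose on a firm rubber strip in the vise bed (gives 0.05 mm per N) beside the moving jaw (vise x about -17 mm), long side along the vise's y. Origin: centre of its underside. Under a block that is not seated it slides along y at a fraction of a newton
- near_end (a point): centre of the free end face of the near parallel, 10 mm above its underside; this end (towards vise +y) overhangs the bed by about 36 mm; pressing against it means pressing towards vise -y
- far_parallel: a second bar like it, beside the fixed jaw (vise x about +17 mm). Origin: centre of its underside
- far_end (a point): centre of the free end face of the far parallel, 10 mm above its underside; this end (towards vise -y) overhangs the bed by about 36 mm; pressing against it means pressing towards vise +y
- oil_bottle: bystander: small cream oil bottle with red spout, 41 x 41 x 125 mm; origin under its centre
- tape_roll_0: bystander: blue tape roll lying flat, 71 x 70 x 23 mm; origin under its centre
- grease_pot: bystander: small red pot with grey lid, 39 x 39 x 32 mm; origin under its centre
- spare_nest: bystander: upright aluminium cylinder with a side fitting, 47 x 60 x 51 mm; origin under its centre
- spare_block: bystander: spare aluminium seal block on the table, 44 x 50 x 18 mm; origin under its centre

How it is judged (in metres and radians):
On the way, in this order (a step that is already met when the one before it is completed fails the run):
1. with block and parallels no longer touched, the block presses on each parallel by itself with more than 2 N (contact force between workpiece and near_parallel above 2 N and contact force between workpiece and far_parallel above 2 N and contact force between workpiece and the arm below 0.1 N and contact force between each of workpiece, near_parallel, far_parallel and the fingers below 0.1 N), for 0.2 s.
2. the fingers press against the near parallel with more than 1.5 N and it does not slide (slower than 3 mm/s) while the block grips both (contact force between near_parallel and the fingers above 1.5 N and linear speed of near_parallel below 0.003 m/s and contact force between workpiece and near_parallel above 2 N and contact force between workpiece and far_parallel above 2 N and distance of each of near_parallel, far_parallel from where it was at the start of the episode below 0.006 m), for 0.25 s.
3. the same with the far parallel (contact force between far_parallel and the fingers above 1.5 N and linear speed of far_parallel below 0.003 m/s and contact force between workpiece and near_parallel above 2 N and contact force between workpiece and far_parallel above 2 N and distance of each of near_parallel, far_parallel from where it was at the start of the episode below 0.006 m), for 0.25 s.
At the end, for the whole second after the job is handed in: The block, at rest and untouched, presses on each parallel with more than 2 N; both parallels are at rest and within 6 mm of where they started (contact force between workpiece and near_parallel above 2 N and contact force between workpiece and far_parallel above 2 N and distance of each of near_parallel, far_parallel from where it was at the start of the episode below 0.006 m and linear speed of workpiece below 0.003 m/s and linear speed of each of near_parallel, far_parallel below 0.005 m/s).
It fails at once if the block is pushed with more than 30 N (contact force between workpiece and the fingers above 30 N or contact force between workpiece and the arm above 30 N).
It fails at once if a bystander is moved by more than 20 mm (distance of any of oil_bottle, tape_roll_0, grease_pot, spare_nest, spare_block from where it was at the start of the episode above 0.02 m).
It also fails if it takes over 61 s, if anything falls off the work surface, if the arm or the gripper's body presses on something with over 40 N, if the wrist force passes 120 N, or if a joint passes its speed limit or range.

### The arm

A 6-joint arm with a two-finger parallel gripper is mounted at the origin on a cart in front of the work surface, level with it; the furniture and walls round the work are solid. World frame = base frame: x ahead of the robot, y to its left, z up, the work surface at z = 0. Lengths are in mm, angles in rad, forces in N, time in s.
With the tool pointing down it reaches from about 350 to 775 mm from the base axis. Payload 7.3 kg.
Tool frame: the origin (TCP) lies midway between the tips of the shut fingers; the grasp point (between the pads) lies 19 mm behind it; x points along the fingers, z is the direction in which the jaws open and shut, and the axes are right-handed (so a half turn about x gives the same grasp; the last joint's range is limited). The gripper opens to 92 mm and grips with 3 to 60 N. Pads are 19 mm wide; open, the fingers measure 130 mm over their backs; the gripper's body (75 mm by 190 mm) begins 47 mm behind the grasp point.
Start: joints at [-1.457, 0.342, 1.524, -0, 1.275, -0.146], TCP at [134.888, -507.396, 226.741] pointing down, gripper open.
Joint ranges: [-2.53, 2.53], [-0.77, 2.02], [0.04, 2.7], [-1, 4.14], [0.28, 2.66], [-3.11, 3.11]. Speed limits (rad/s): [2.57, 2.57, 3.14, 3.14, 3.14, 3.14].

### API

Orientations are given as [roll, pitch, yaw] about the fixed x, y, z axes, in that order (R = Rz(yaw) Ry(pitch) Rx(roll)).
In Python, from plant import monitor, optics, close_job gives the robot as it stands.
- The arm moves only by the tool send_rows, never from a script. Its argument "commands" is a list that holds one entry, the list of rows, each a list of 5 numbers: the shift along the tool's x, y, z in m, then the turn about the tool's x in degrees, then the finger opening in m, from 0 to 0.0918. A call has 1 to 10 rows; each row shifts and turns the pose as measured when the row begins, along the tool's axes as they then stand; what a row does not reach is not made up. A row lasts 1/12 s, in which the tool goes at most 41.7 mm and 7.16 degrees, less where a joint would pass 70% of its speed; a pose out of reach is approached as far as the arm can. A call with a gripper value outside its range is refused whole. The fingers move at their own pace and stop on an object; the grip force is fixed at half the most. Time passes only in rows, so rows that do not move let the fingers close. It gives the time, the measured TCP pose, the force and the opening at its end, in the units of the state.
- monitor.get_obs(): the state, without advancing time (a new reading comes with each control period).
- optics.capture(name): name is "side" or "top"; returns a dict with "color" (400x640x3 uint8, blue, green, red), "camera_matrix" (3x3 intrinsics, pixels), "camera_from_world" (4x4, takes a point from world to camera coordinates). Camera axes: x right, y down, z forward; pixel columns grow to the right and rows downward; lengths in mm; the calibration is good to about 2 mm. A picture is of the moment at which its call begins. There is no depth.
- close_job(): hands the job in, once; it reports no verdict.
The state is a dict: "time": time; "joint_positions": joint angles; "dq": joint speeds; "tau": joint torques, N m; "tool_pos": TCP position; "tcp_rot": TCP orientation; "contact_force": force on the tool from outside, world axes, zero at the start; "moment": the same for the moment, N m; "grip_width": finger opening in mm.
Only numpy, scipy, OpenCV 4.12 (cv2) and the standard library are available. Lean on these libraries where they do the work, as an engineer would, in place of code of your own. Each camera call takes 0.05 s, during which the arm holds its last target.

## Working session

There is one attempt and no reset: what is moved stays moved. The work goes in short steps, Python scripts to look and compute and a tool call to move; the robot and the scene stay as the last step left them, time stands still between calls to the robot, and variables do not carry over. Pictures are saved under pics/ and viewed, and the job is handed in when it is done.

Besides the shell and the picture viewer there is one more tool, called after "Request:" in YAML: its name, and indented under it one key for each argument. send_rows: Moves the arm, as the interface text tells. Its arguments: {"type":"object","properties":{"commands":{"type":"array","items":{"type":"array","items":{"type":"array","items":{"type":"number"}}}}},"required":["commands"]}

```bash
mkdir -p pics; ls; python3 - <<'E'
from plant import monitor, optics
import cv2,numpy as np
print(monitor.get_obs())
for n in("side","top"):
    c=optics.capture(n);cv2.imwrite(f"pics/{n}0.png",c["color"]);np.savez(f"{n}0.npz",**c)
    T=np.array(c["camera_from_world"]);print(n,c["camera_matrix"],T, -T[:3,:3].T@T[:3,3])
E
```

```text
pics
{'time': 0.0, 'joint_positions': array([-1.45701180e+00,  3.42723531e-01,  1.52504789e+00, -4.34989702e-05,
        1.27541139e+00, -1.46013128e-01]), 'dq': array([-0.00142346, -0.00076288,  0.00240716,  0.00070062, -0.00107128,
       -0.00057018]), 'tau': array([-2.41495372e-04, -4.31239772e+01, -2.44220835e+01,  7.16014858e-02,
        5.59158681e-02, -1.35685577e-04]), 'tool_pos': array([ 134.81743219, -506.95175449,  226.03378058]), 'tcp_rot': array([3.02173114, 1.56920562, 1.71074516]), 'contact_force': array([ 0.02867831, -0.88992709,  1.07189165]), 'moment': array([-0.03819682,  0.04138336, -0.03369013]), 'grip_width': 91.80824820069273}
side [[439.346173     0.         319.1921349 ]
 [  0.         439.346173   204.75506473]
 [  0.           0.           1.        ]] [[ 9.99394093e-01 -2.58168507e-02  2.33438819e-02 -5.38384939e+02]
 [ 1.04378802e-02 -4.17515222e-01 -9.08609977e-01  4.64499093e+01]
 [ 3.32038742e-02  9.08303105e-01 -4.16992773e-01  1.14870155e+03]
 [ 0.00000000e+00  0.00000000e+00  0.00000000e+00  1.00000000e+00]] [  499.43254804 -1037.87504039   533.77308882]
top [[450.67158891   0.         315.56245474]
 [  0.         450.67158891 199.77089165]
 [  0.           0.           1.        ]] [[ 1.20081737e-03 -9.99987754e-01  4.80108591e-03 -2.79702117e+01]
 [-9.93699770e-01 -1.73128983e-03 -1.12061458e-01  5.28084387e+02]
 [ 1.12068398e-01 -4.63627262e-03 -9.93689680e-01  1.11176904e+03]
 [ 0.00000000e+00  0.00000000e+00  0.00000000e+00  1.00000000e+00]] [ 400.19674606  -21.90113767 1164.06561403]
```

View pics/side0.png

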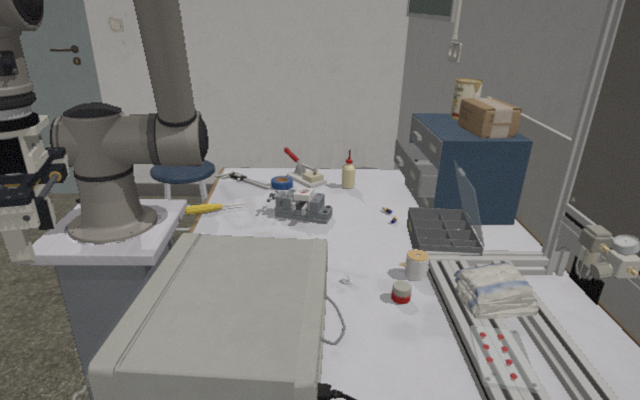

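View pics/top0.png

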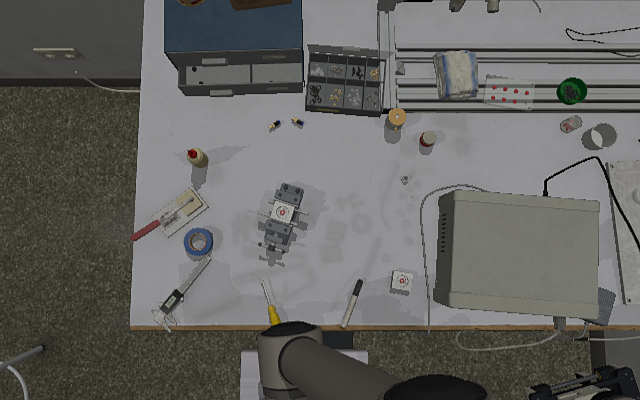

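The vise is at about (283,212) in the top view and (303,207) in the side view. The spare block is at (402,281) in the top view. I'll zoom in next.

```bash
python3 - <<'E'
import cv2,numpy as np
a=np.load("top0.npz")["color"];b=np.load("side0.npz")["color"]
cv2.imwrite("pics/topz.png",cv2.resize(a[172:272,240:330],None,fx=6,fy=6,interpolation=cv2.INTER_CUBIC)[:600])
cv2.imwrite("pics/sidez.png",cv2.resize(b[170:240,255:345],None,fx=8,fy=8,interpolation=cv2.INTER_CUBIC))
E
```

```text
(no output)
```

View pics/topz.png

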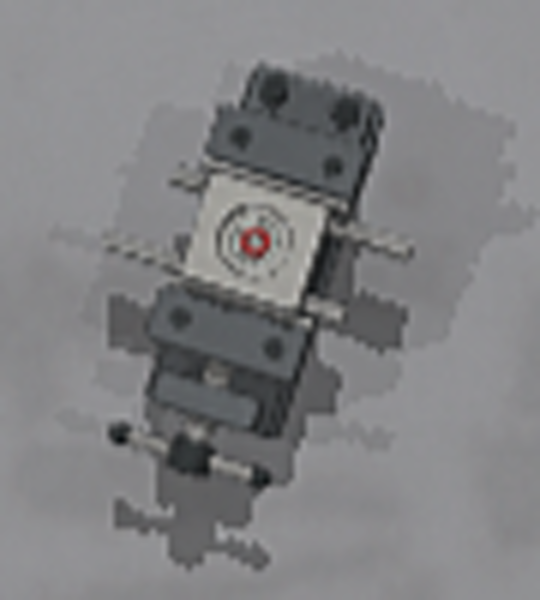

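View pics/sidez.png

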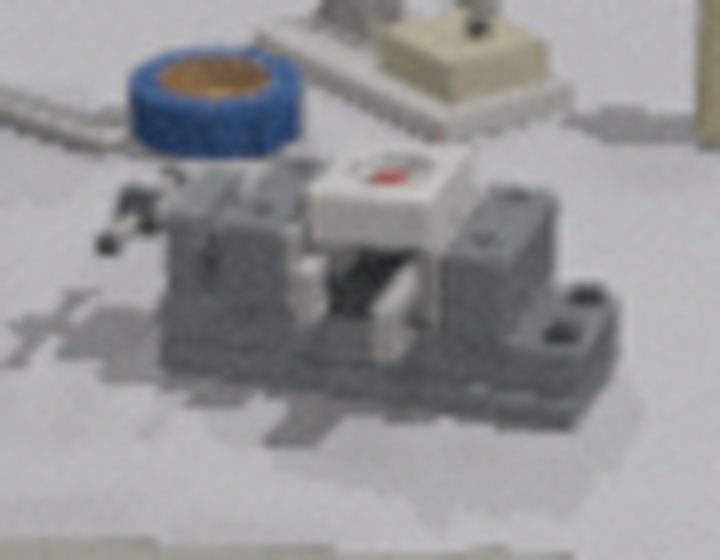

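```bash
cat > h.py <<'E'
import numpy as np,cv2
from scipy.spatial.transform import Rotation as Ro
def cam(n):
    d=np.load(n); return d["camera_matrix"],d["camera_from_world"],d["color"]
def ray(c,uv):
    K,T,_=c; d=T[:3,:3].T@np.linalg.solve(K,[uv[0],uv[1],1.]); return -T[:3,:3].T@T[:3,3],d
def plane(c,uv,z):
    o,d=ray(c,uv); return o+d*(z-o[2])/d[2]
def proj(c,p):
    q=c[1][:3,:3]@np.asarray(p,float)+c[1][:3,3]; q=c[0]@q; return q[:2]/q[2]
def tri(c1,u1,c2,u2):
    o1,d1=ray(c1,u1);o2,d2=ray(c2,u2);s=np.linalg.lstsq(np.c_[d1,-d2],o2-o1,rcond=None)[0]
    a,b=o1+d1*s[0],o2+d2*s[1];return (a+b)/2,np.linalg.norm(a-b)
E
python3 - <<'E'
from h import *
T=cam("top0.npz");S=cam("side0.npz")
def red(c,x0,x1,y0,y1):
    m=c[2][y0:y1,x0:x1].astype(int);w=np.clip(m[...,2]-np.maximum(m[...,1],m[...,0])-25,0,None)
    ys,xs=np.nonzero(w);w=w[ys,xs];return np.array([(xs*w).sum()/w.sum()+x0,(ys*w).sum()/w.sum()+y0])
rt=red(T,272,292,202,222);rs=red(S,295,312,186,198);print(rt,rs,tri(T,rt,S,rs))
px=lambda X,Y:((X+.5)/6-.5+240,(Y+.5)/6-.5+172)
# block bright mask
m=T[2][195:232,265:305]; g=(m.min(2)>165).astype(np.uint8)
n,l,st,ce=cv2.connectedComponentsWithStats(g);i=1+st[1:,4].argmax()
cn=cv2.findContours((l==i).astype(np.uint8),0,1)[0][0]+[265,195];print(st[i],cv2.minAreaRect(cn))
for nme,p,z in [("near_end",(108,243),52),("near_otherend",(342,312),52),("far_end",(411,250),52),("far_other",(173,179),52),("blkTL",(207,165),76),("TR",(332,203),76),("BL",(186,268),76),("BR",(303,309),76),("jawfixL",(212,135),62),("jawfR",(345,200),62),("jmTL",(158,288),62),("jmTR",(310,335),62)]:
    print(nme,plane(T,px(*p),z).round(1))
sx=lambda X,Y:((X+.5)/8-.5+255,(Y+.5)/8-.5+170)
for nme,p,z in [("near other end top L",(292,262),52),("far_end top",(385,290),52),("far end bottom",(385,360),32),("blk front L top",(312,200),76),("blk front R top",(435,215),76)]:
    print(nme,plane(S,sx(*p),z).round(1))
from plant import monitor
o=monitor.get_obs();print(Ro.from_euler('xyz',o["tcp_rot"]).as_matrix().round(3))
E
```

```text
[282.1691678 211.8622101] [303.45251397 191.74860335] (array([494.88973919,  54.29149488,  70.36885676]), np.float64(2.2019503923472468))
[16 13  2  2  2] ((281.5, 208.5), (1.4142135381698608, 0.0), 135.0)
near_end [494.7 116.3  52. ]
near_otherend [466.4  19.7  52. ]
far_end [492.   -8.6  52. ]
far_other [521.3  89.9  52. ]
blkTL [524.4  73.8  76. ]
TR [509.   23.1  76. ]
BL [482.6  81.8  76. ]
BR [466.1  34.5  76. ]
jawfixL [538.4  73.1  62. ]
jawfR [511.7  18.4  62. ]
jmTL [475.5  94.4  62. ]
jmTR [456.4  32.3  62. ]
near other end top L [463.5  25.2  52. ]
far_end top [494.5   3.8  52. ]
far end bottom [494.7  -7.2  32. ]
blk front L top [470.2  21.6  76. ]
blk front R top [510.5  10.5  76. ]
[[-0.     0.966  0.257]
 [ 0.001  0.257 -0.966]
 [-1.     0.    -0.001]]
```

The vise centre is about (494, 54) with yaw about -0.287. The near end is at about (495, 118) and the far end at about (493, -10). I'll lift, close the fingers and travel there.

Request:
send_rows:
  commands:
    - [[-0.03,0,0,0,0],[-0.03,0,0,0,0],[0,0.0295,-0.027,0,0],[0,0.0295,-0.027,0,0],[0,0.0295,-0.027,0,0],[0,0.0295,-0.027,0,0],[0,0.0295,-0.027,0,0],[0,0.0295,-0.027,0,0],[0,0.0295,-0.027,0,0],[0,0.0295,-0.027,0,0]]

```text
time: 0.93
tool_pos: [309.2, -232.0, 285.5]
tcp_rot: [3.124, 1.563, 1.8]
contact_force: [1.1, -0.1, 0.2]
grip_width: 30.2
```

```bash
cat >> h.py <<'E'
VO=np.array([494.,54.,0]);YAW=-0.287
def rel(vx,vy,z,show=True):
    "shift in tool axes (mm) to vise-frame point; turn needed about tool x (deg)"
    from plant import monitor
    o=monitor.get_obs();R=Ro.from_euler('xyz',o["tcp_rot"]).as_matrix()
    ex=np.array([np.cos(YAW),np.sin(YAW),0]);ey=np.array([-np.sin(YAW),np.cos(YAW),0])
    d=VO+ex*vx+ey*vy+[0,0,z]-o["tool_pos"]
    zt=R[:,2];w=-ey;a=np.degrees(np.arctan2(zt[0]*w[1]-zt[1]*w[0],zt@w))
    p=o["tool_pos"]-VO
    print("t",round(o["time"],2),"visexyz",[round(float(v),2) for v in(p@ex,p@ey,p[2])],"move tool",(R.T@d).round(1),"turn",round(-a,1),"xaxis",R[:,0].round(4),"F",o["contact_force"].round(2),"Fvise",(o["contact_force"]@ex).round(2),(o["contact_force"]@ey).round(2),"q6",o["joint_positions"][5].round(2),"w",round(o["grip_width"],1))
E
python3 -c "
from h import *
rel(0,0,130)"
```

```text
t 0.93 visexyz [-96.27, -326.66, 285.52] move tool [ 157.4  248.9 -231.1] turn 30.5 xaxis [-0.0018  0.0079 -1.    ] F [ 1.14 -0.08  0.16] Fvise 1.11 0.25 q6 0.48 w 30.2
```

Request:
send_rows:
  commands:
    - [[0,0.0295,-0.027,0,0],[0,0.0295,-0.027,0,0],[0,0.0295,-0.027,0,0],[0,0.0295,-0.027,0,0],[0,0.0295,-0.027,0,0],[0,0.0295,-0.027,0,0],[0,0,0,6,0],[0,0,0,6,0],[0,0,0,6,0],[0,0,0,6,0]]

```text
time: 1.77
tool_pos: [446.0, -10.8, 284.7]
tcp_rot: [-2.56, 1.559, 1.978]
contact_force: [0.0, -0.1, 0.3]
grip_width: 0.8
```

```bash
python3 -c "
from h import *
rel(0,0,130)"
```

```text
t 1.77 visexyz [-27.68, -75.72, 284.66] move tool [155.1  37.1 -70.6] turn 6.5 xaxis [-0.0047  0.011  -0.9999] F [ 0.03 -0.11  0.33] Fvise 0.06 -0.1 q6 1.54 w 0.8
```

Request:
send_rows:
  commands:
    - [[0,0,0,6,0],[0,0.016,-0.033,0,0],[0,0.015,-0.03,0,0],[0.03,0,0,0,0],[0.03,0,0,0,0],[0.03,0,0,0,0],[0.03,0,0,0,0],[0,0,0,0,0],[0,0,0,0,0]]

```text
time: 2.52
tool_pos: [495.1, 45.6, 159.9]
tcp_rot: [-2.424, 1.559, 1.998]
contact_force: [0.7, 0.1, 0.1]
grip_width: 0.3
```

```bash
python3 - <<'E'
from h import *
rel(0,0,90)
from plant import optics
for n in("side","top"):
    c=optics.capture(n);np.savez(f"{n}1.npz",**c)
a=np.load("top1.npz")["color"];b=np.load("side1.npz")["color"]
A=cv2.resize(a[172:272,240:330],None,fx=5,fy=5,interpolation=cv2.INTER_CUBIC);B=cv2.resize(b[140:240,265:325],None,fx=5,fy=5,interpolation=cv2.INTER_CUBIC)
cv2.imwrite("pics/c1.png",np.hstack([A,B]))
E
```

```text
t 2.52 visexyz [3.49, -7.77, 159.94] move tool [70.  -3.  -7.1] turn -0.2 xaxis [-0.0049  0.0108 -0.9999] F [0.65 0.1  0.06] Fvise 0.6 0.28 q6 1.79 w 0.3
```

View pics/c1.png

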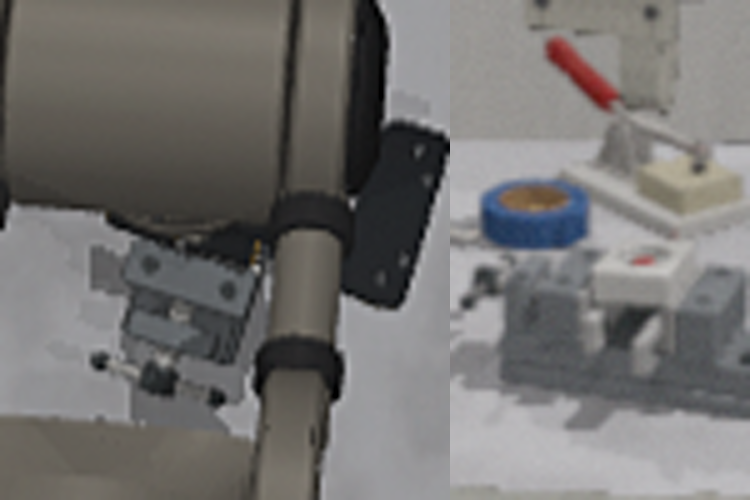

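Request:
send_rows:
  commands:
    - [[0.02,-0.007,-0.007,0,0],[0.02,0,0,0,0],[0.02,0,0,0,0],[0.01,0,0,0,0],[0,0,0,0,0],[0,0,0,0,0]]

```text
time: 3.12
tool_pos: [500.0, 54.2, 101.3]
tcp_rot: [2.277, 1.548, 0.414]
contact_force: [0.1, -0.4, 0.3]
grip_width: 0.3
```

```bash
python3 -c "
from h import *
rel(-4,0,80)"
```

```text
t 3.12 visexyz [5.68, 1.86, 101.31] move tool [ 21.1 -10.    2.2] turn -0.2 xaxis [ 0.0212  0.0093 -0.9997] F [ 0.1  -0.36  0.33] Fvise 0.2 -0.31 q6 1.8 w 0.3
```

Request:
send_rows:
  commands:
    - [[-0.03,0,0,0,0],[-0.03,0,0,0,0],[0,0,0,0,0],[0,0,0,0,0]]

```text
time: 3.45
tool_pos: [501.3, 53.0, 169.9]
tcp_rot: [2.153, 1.54, 0.291]
contact_force: [0.3, -0.9, 0.3]
grip_width: 0.4
```

```bash
python3 -c "
from h import *
rel(-4,0,80)"
```

```text
t 3.45 visexyz [7.28, 1.11, 169.91] move tool [ 89.6 -13.6   2.7] turn -0.3 xaxis [ 0.0294  0.0088 -0.9995] F [ 0.29 -0.93  0.27] Fvise 0.55 -0.81 q6 1.8 w 0.4
```

Request:
send_rows:
  commands:
    - [[0,-0.01,0,0,0],[0.006,0,0,0,0],[0.006,0,0,0,0],[0.006,0,0,0,0],[0.006,0,0,0,0],[0.006,0,0,0,0],[0.006,0,0,0,0],[0.006,0,0,0,0],[0,0,0,0,0]]

```text
time: 4.2
tool_pos: [490.8, 56.6, 121.9]
tcp_rot: [2.186, 1.543, 0.323]
contact_force: [-0.3, 0.3, 0.8]
grip_width: 0.5
```

```bash
python3 -c "
from h import *
rel(-4,0,80)"
```

```text
t 4.2 visexyz [-3.85, 1.58, 121.88] move tool [41.8 -1.1  2.3] turn -0.3 xaxis [ 0.0267  0.009  -0.9996] F [-0.31  0.25  0.78] Fvise -0.37 0.15 q6 1.81 w 0.5
```

Request:
send_rows:
  commands:
    - [[0.005,0.003,0.001,0,0],[0.006,0.003,0.001,0,0],[0.006,0.003,0,0,0],[0.006,0,0,0,0],[0.006,0,0,0,0],[0.004,0,0,0,0],[0.002,0,0,0,0]]

```text
time: 4.78
tool_pos: [501.4, 51.6, 83.2]
tcp_rot: [2.178, 1.542, 0.315]
contact_force: [0.1, 0.6, 0.2]
grip_width: 0.3
```

```bash
python3 -c "
from h import *
rel(5,0,80)"
```

```text
t 4.78 visexyz [7.81, -0.17, 83.19] move tool [ 3.1 -2.9 -0.1] turn -0.3 xaxis [ 0.0272  0.0089 -0.9996] F [0.05 0.62 0.2 ] Fvise -0.13 0.6 q6 1.8 w 0.3
```

Request:
send_rows:
  commands:
    - [[0.001,-0.002,0,0,0],[0.001,0,0,0,0],[0.001,0,0,0,0],[0.001,0,0,0,0]]

```text
time: 5.12
tool_pos: [499.1, 52.5, 78.5]
tcp_rot: [2.186, 1.543, 0.323]
contact_force: [-0.1, -0.2, 0.4]
grip_width: 0.3
```

```bash
python3 -c "
from h import *
rel(5,0,80)"
```

```text
t 5.12 visexyz [5.35, -0.01, 78.52] move tool [-1.5 -0.3 -0. ] turn -0.3 xaxis [ 0.0267  0.0089 -0.9996] F [-0.08 -0.19  0.44] Fvise -0.02 -0.21 q6 1.8 w 0.3
```

Request:
send_rows:
  commands:
    - [[0.001,0,0,0,0],[0.001,0,0,0,0]]

```text
time: 5.28
tool_pos: [499.5, 52.6, 76.8]
tcp_rot: [2.174, 1.542, 0.311]
contact_force: [0.7, -1.1, 0.2]
grip_width: 0.2
```

Request:
send_rows:
  commands:
    - [[0.001,0,0,0,0],[0.001,0,0,0,0]]

```text
time: 5.45
tool_pos: [500.0, 52.5, 75.1]
tcp_rot: [2.155, 1.54, 0.292]
contact_force: [-0.2, -1.1, 3.9]
grip_width: 0.7
```

Request:
send_rows:
  commands:
    - [[0.001,0,0,0,0],[0.001,0,0,0,0]]

```text
time: 5.62
tool_pos: [500.5, 52.3, 74.1]
tcp_rot: [2.129, 1.539, 0.266]
contact_force: [-4.3, 0.2, 9.0]
grip_width: 0.4
```

Request:
send_rows:
  commands:
    - [[0.001,0,0,0,0],[0.001,0,0,0,0]]

```text
time: 5.78
tool_pos: [500.5, 52.3, 73.6]
tcp_rot: [2.121, 1.539, 0.258]
contact_force: [-3.7, -0.9, 10.2]
grip_width: 0.3
```

Request:
send_rows:
  commands:
    - [[0.001,0,0,0,0],[0.001,0,0,0,0]]

```text
time: 5.95
tool_pos: [500.5, 52.3, 73.2]
tcp_rot: [2.111, 1.538, 0.249]
contact_force: [-3.6, -1.0, 9.3]
grip_width: 0.8
```

Request:
send_rows:
  commands:
    - [[0.001,0,0,0,0],[0.001,0,0,0,0]]

```text
time: 6.12
tool_pos: [500.5, 52.3, 72.8]
tcp_rot: [2.101, 1.537, 0.238]
contact_force: [-3.5, 1.0, 9.6]
grip_width: 0.5
```

```bash
python3 -c "
from h import *
rel(5,0,70)"
```

```text
t 6.12 visexyz [6.72, 0.22, 72.8] move tool [ 2.7 -1.8  0.3] turn -0.2 xaxis [ 0.0326  0.0079 -0.9994] F [-3.55  0.99  9.55] Fvise -3.68 -0.06 q6 1.8 w 0.5
```

Request:
send_rows:
  commands:
    - [[0.0013,0,0,0,0],[0.0013,0,0,0,0],[0.0013,0,0,0,0]]

```text
time: 6.37
tool_pos: [500.5, 52.3, 71.4]
tcp_rot: [2.086, 1.536, 0.224]
contact_force: [-4.0, 0.6, 9.3]
grip_width: 0.2
```

Request:
send_rows:
  commands:
    - [[0.0013,0,0,0,0],[0.0013,0,0,0,0],[0.0013,0,0,0,0]]

```text
time: 6.62
tool_pos: [500.6, 52.3, 70.1]
tcp_rot: [2.069, 1.535, 0.208]
contact_force: [-5.6, 0.1, 14.6]
grip_width: 0.3
```

```bash
python3 -c "
from h import *
rel(5,0,70)"
```

```text
t 6.62 visexyz [6.84, 0.24, 70.07] move tool [ 0.  -1.8  0.3] turn -0.2 xaxis [ 0.0352  0.0074 -0.9994] F [-5.57  0.11 14.64] Fvise -5.37 -1.47 q6 1.8 w 0.3
```

Request:
send_rows:
  commands:
    - [[0.0013,0,0,0,0],[0.0013,0,0,0,0]]

```text
time: 6.78
tool_pos: [500.7, 52.3, 70.0]
tcp_rot: [2.057, 1.534, 0.195]
contact_force: [-4.8, -0.1, 15.9]
grip_width: 0.4
```

Request:
send_rows:
  commands:
    - [[0.0015,0,0,0,0],[0.0015,0,0,0,0]]

```text
time: 6.95
tool_pos: [500.7, 52.3, 70.0]
tcp_rot: [2.043, 1.532, 0.182]
contact_force: [-6.7, -0.4, 16.3]
grip_width: 0.4
```

Request:
send_rows:
  commands:
    - [[0.0018,0,0,0,0],[0.0018,0,0,0,0]]

```text
time: 7.12
tool_pos: [500.7, 52.3, 69.8]
tcp_rot: [2.027, 1.531, 0.166]
contact_force: [-7.9, -0.4, 22.3]
grip_width: 0.3
```

Request:
send_rows:
  commands:
    - [[0.002,0,0,0,0],[0.002,0,0,0,0]]

```text
time: 7.28
tool_pos: [500.7, 52.3, 69.8]
tcp_rot: [2.01, 1.529, 0.15]
contact_force: [-8.0, 0.0, 22.9]
grip_width: -0.0
```

Request:
send_rows:
  commands:
    - [[0.0021,0,0,0,0],[0.0021,0,0,0,0]]

```text
time: 7.45
tool_pos: [500.8, 52.3, 69.7]
tcp_rot: [1.994, 1.527, 0.135]
contact_force: [-8.9, -1.7, 23.0]
grip_width: 0.5
```

```bash
python3 -c "
from h import *
rel(5,0,70)
from plant import monitor
print(monitor.get_obs()['moment'])"
```

```text
t 7.45 visexyz [6.96, 0.27, 69.75] move tool [-0.3 -1.9  0.3] turn -0.1 xaxis [ 0.0431  0.0058 -0.9991] F [-8.86 -1.68 23.01] Fvise -8.02 -4.11 q6 1.8 w 0.5
[-0.01352791  1.40223966 -0.01248174]
```

Request:
send_rows:
  commands:
    - [[-0.003,0,0,0,0],[-0.006,0,0,0,0],[-0.01,0,0,0,0],[-0.01,0,0,0,0],[0,0,0,0,0],[0,0,0,0,0],[0,0,0,0,0]]

```text
time: 8.03
tool_pos: [499.4, 52.2, 101.0]
tcp_rot: [1.996, 1.526, 0.136]
contact_force: [1.3, 1.0, -0.0]
grip_width: 0.6
```

```bash
python3 - <<'E'
from h import *
rel(-17,100,70)
from plant import optics
for n in("side",):
    c=optics.capture(n);np.savez(f"{n}2.npz",**c)
b=np.load("side2.npz")["color"]
cv2.imwrite("pics/c2.png",cv2.resize(b[160:240,255:345],None,fx=7,fy=7,interpolation=cv2.INTER_CUBIC))
E
```

```text
t 8.03 visexyz [5.67, -0.16, 100.99] move tool [ 31.9 -24.1 -99.5] turn -0.1 xaxis [ 0.0442  0.0061 -0.999 ] F [ 1.29  0.97 -0.04] Fvise 0.96 1.3 q6 1.8 w 0.6
```

View pics/c2.png

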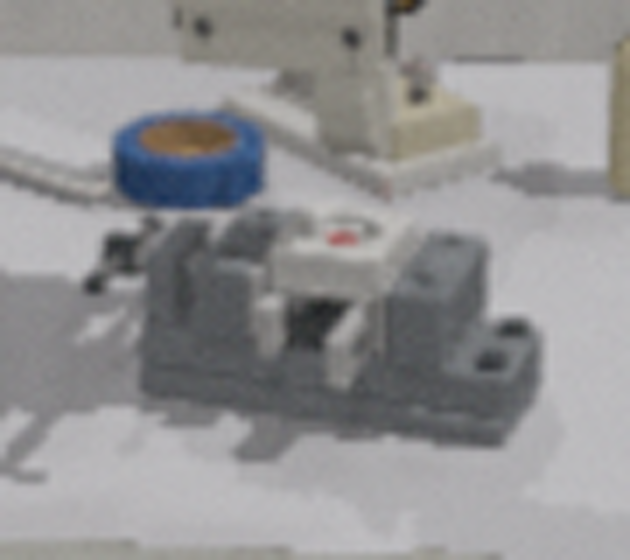

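The block now looks level and sits on both bars: top face at about (340,238) and bar ends at (267,325) and (345,345) in the crop. Next I'll go to the near end.

Request:
send_rows:
  commands:
    - [[0,-0.005,-0.02,0,0],[0,-0.005,-0.02,0,0],[0,-0.005,-0.02,0,0],[0,-0.005,-0.02,0,0],[0,-0.002,-0.012,0,0],[0,0,0,0,0]]

```text
time: 8.58
tool_pos: [503.2, 149.1, 97.5]
tcp_rot: [2.004, 1.533, 0.14]
contact_force: [-0.0, -0.5, -0.7]
grip_width: 0.6
```

```bash
python3 -c "
from h import *
rel(-17,95,40)"
```

```text
t 8.58 visexyz [-18.13, 93.82, 97.54] move tool [57.6 -0.9 -0.3] turn -0.3 xaxis [ 0.0375  0.0053 -0.9993] F [-0.01 -0.47 -0.69] Fvise 0.12 -0.45 q6 2.01 w 0.6
```

Request:
send_rows:
  commands:
    - [[0.007,0,0,0,0],[0.007,0,0,0,0],[0.007,0,0,0,0],[0.007,0,0,0,0],[0.007,0,0,0,0],[0.007,0,0,0,0],[0.007,0,0,0,0],[0.004,0,0,0,0],[0,0,0,0,0]]

```text
time: 9.33
tool_pos: [503.3, 145.3, 35.9]
tcp_rot: [1.977, 1.539, 0.111]
contact_force: [-0.7, -0.7, -0.1]
grip_width: 0.8
```

```bash
python3 - <<'E'
from h import *
rel(-17,82,40)
from plant import optics
for n in("side","top"):
    c=optics.capture(n);np.savez(f"{n}3.npz",**c)
a=np.load("top3.npz")["color"];b=np.load("side3.npz")["color"]
A=cv2.resize(a[172:252,230:320],None,fx=4,fy=4,interpolation=cv2.INTER_CUBIC);B=cv2.resize(b[160:240,255:345],None,fx=4,fy=4,interpolation=cv2.INTER_CUBIC)
cv2.imwrite("pics/c3.png",np.hstack([A,B]))
E
```

```text
t 9.33 visexyz [-16.89, 90.24, 35.92] move tool [-4.2  0.1  8.2] turn -0.5 xaxis [ 0.0315  0.0035 -0.9995] F [-0.71 -0.67 -0.11] Fvise -0.49 -0.84 q6 2.0 w 0.8
```

View pics/c3.png

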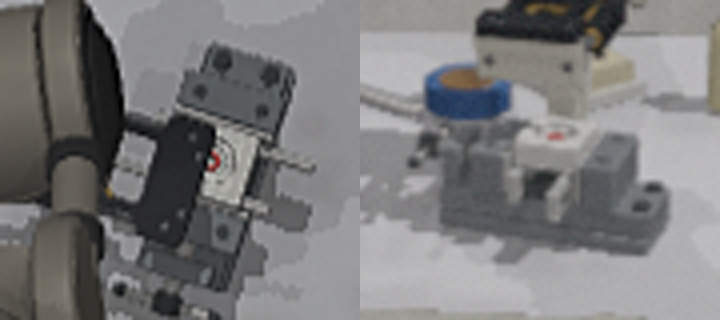

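Request:
send_rows:
  commands:
    - [[0,0,0.002,0,0],[0,0,0.002,0,0],[0,0,0.001,0,0],[0,0,0,0,0]]

```text
time: 9.77
tool_pos: [503.1, 140.5, 38.1]
tcp_rot: [1.979, 1.535, 0.113]
contact_force: [0.9, -0.2, 1.0]
grip_width: 0.4
```

```bash
python3 -c "
from h import *
rel(-17,82,40)"
```

```text
t 9.77 visexyz [-15.76, 85.58, 38.06] move tool [-2.  -1.1  3.6] turn -0.4 xaxis [ 0.0355  0.004  -0.9994] F [ 0.91 -0.24  0.99] Fvise 0.94 0.03 q6 1.99 w 0.4
```

Request:
send_rows:
  commands:
    - [[0,0,0.0005,0,0],[0,0,0.0005,0,0],[0,0,0.0005,0,0]]

```text
time: 10.02
tool_pos: [503.1, 139.0, 38.8]
tcp_rot: [1.981, 1.534, 0.115]
contact_force: [0.5, 0.6, 0.5]
grip_width: 0.3
```

```bash
python3 -c "
from h import *
rel(-17,82,40)"
```

```text
t 10.02 visexyz [-15.37, 84.13, 38.78] move tool [-1.3 -1.6  2.1] turn -0.4 xaxis [ 0.037   0.0043 -0.9993] F [0.46 0.6  0.54] Fvise 0.27 0.7 q6 1.99 w 0.3
```

Request:
send_rows:
  commands:
    - [[0.0005,-0.0005,0.0005,0,0],[0.0005,-0.0005,0.0005,0,0],[0.0002,-0.0003,0.0005,0,0]]

```text
time: 10.27
tool_pos: [501.4, 137.9, 37.6]
tcp_rot: [1.98, 1.533, 0.115]
contact_force: [0.7, 0.0, 0.6]
grip_width: 0.7
```

```bash
python3 -c "
from h import *
rel(-17,82,40)"
```

```text
t 10.27 visexyz [-16.62, 82.56, 37.58] move tool [-2.4 -0.3  0.5] turn -0.4 xaxis [ 0.0374  0.0043 -0.9993] F [0.73 0.01 0.65] Fvise 0.7 0.21 q6 1.99 w 0.7
```

Request:
send_rows:
  commands:
    - [[0.0002,0,0.0005,0,0],[0.0002,0,0.0005,0,0]]

```text
time: 10.43
tool_pos: [500.9, 136.9, 37.0]
tcp_rot: [1.981, 1.533, 0.115]
contact_force: [-0.4, -0.6, 0.9]
grip_width: 0.1
```

```bash
python3 -c "
from h import *
rel(-17,82,40)"
```

```text
t 10.43 visexyz [-16.83, 81.45, 37.01] move tool [-3.  -0.1 -0.6] turn -0.4 xaxis [ 0.0371  0.0043 -0.9993] F [-0.43 -0.6   0.92] Fvise -0.24 -0.7 q6 1.99 w 0.1
```

Request:
send_rows:
  commands:
    - [[0,0,0.0003,0,0],[0,0,0.0003,0,0]]

```text
time: 10.6
tool_pos: [500.6, 136.2, 36.9]
tcp_rot: [1.981, 1.534, 0.115]
contact_force: [0.4, 0.1, 0.0]
grip_width: 0.8
```

Request:
send_rows:
  commands:
    - [[0,0,0.0003,0,0],[0,0,0.0003,0,0]]

```text
time: 10.77
tool_pos: [500.5, 135.6, 36.8]
tcp_rot: [1.98, 1.534, 0.114]
contact_force: [-0.1, -0.3, -0.4]
grip_width: 0.3
```

Request:
send_rows:
  commands:
    - [[0,0,0.0003,0,0],[0,0,0.0003,0,0]]

```text
time: 10.93
tool_pos: [500.3, 134.9, 36.9]
tcp_rot: [1.98, 1.534, 0.115]
contact_force: [-0.0, 0.2, -0.4]
grip_width: 0.5
```

```bash
python3 -c "
from h import *
rel(-17,82,40)"
```

```text
t 10.93 visexyz [-16.82, 79.43, 36.86] move tool [-3.1 -0.1 -2.6] turn -0.4 xaxis [ 0.037   0.0043 -0.9993] F [-0.03  0.2  -0.45] Fvise -0.09 0.19 q6 1.98 w 0.5
```

Request:
send_rows:
  commands:
    - [[0,0,0.0004,0,0],[0,0,0.0004,0,0],[0,0,0.0004,0,0]]

```text
time: 11.18
tool_pos: [500.0, 133.7, 36.9]
tcp_rot: [1.981, 1.533, 0.115]
contact_force: [-0.5, -0.3, 0.6]
grip_width: 0.2
```

Request:
send_rows:
  commands:
    - [[0,0,0.0004,0,0],[0,0,0.0004,0,0],[0,0,0.0004,0,0]]

```text
time: 11.43
tool_pos: [499.9, 133.2, 37.0]
tcp_rot: [2.013, 1.532, 0.146]
contact_force: [1.7, 3.8, 0.2]
grip_width: 0.7
```

Request:
send_rows:
  commands:
    - [[0,0,0.0004,0,0],[0,0,0.0004,0,0],[0,0,0.0004,0,0]]

```text
time: 11.68
tool_pos: [499.9, 133.1, 37.1]
tcp_rot: [2.048, 1.531, 0.182]
contact_force: [0.9, 4.7, -0.2]
grip_width: 1.0
```

```bash
python3 -c "
from h import *
rel(-17,82,40)"
```

```text
t 11.68 visexyz [-16.72, 77.56, 37.07] move tool [-2.9 -0.2 -4.5] turn -0.5 xaxis [ 0.0391  0.0072 -0.9992] F [ 0.86  4.7  -0.19] Fvise -0.51 4.75 q6 1.97 w 1.0
```

Request:
send_rows:
  commands:
    - [[0,0,0.0002,0,0],[0,0,0.0002,0,0],[0,0,0.0002,0,0]]

```text
time: 11.93
tool_pos: [499.9, 133.1, 37.1]
tcp_rot: [2.065, 1.53, 0.199]
contact_force: [2.1, 5.2, -0.2]
grip_width: 0.3
```

Request:
send_rows:
  commands:
    - [[0,0,0.0002,0,0],[0,0,0.0002,0,0],[0,0,0.0002,0,0]]

```text
time: 12.18
tool_pos: [499.9, 133.1, 37.1]
tcp_rot: [2.084, 1.53, 0.218]
contact_force: [0.5, 5.9, -0.4]
grip_width: 0.7
```

```bash
python3 -c "
from h import *
rel(-17,82,40)"
```

```text
t 12.18 visexyz [-16.71, 77.53, 37.1] move tool [-2.8 -0.2 -4.5] turn -0.5 xaxis [ 0.0402  0.0089 -0.9992] F [ 0.55  5.9  -0.41] Fvise -1.15 5.81 q6 1.97 w 0.7
```

Request:
send_rows:
  commands:
    - [[0,0,-0.0003,0,0],[0,0,-0.0001,0,0]]

```text
time: 12.35
tool_pos: [499.9, 133.3, 37.1]
tcp_rot: [2.076, 1.53, 0.21]
contact_force: [0.1, 4.2, -0.5]
grip_width: 0.5
```

Request:
send_rows:
  commands:
    - [[0,0,-0.0001,0,0],[0,0,-0.0001,0,0]]

```text
time: 12.52
tool_pos: [499.9, 133.2, 37.0]
tcp_rot: [2.071, 1.53, 0.204]
contact_force: [0.4, 3.7, -0.1]
grip_width: 0.6
```

Request:
send_rows:
  commands:
    - [[0,0,-0.0001,0,0],[0,0,-0.0001,0,0]]

```text
time: 12.68
tool_pos: [499.9, 133.3, 37.0]
tcp_rot: [2.067, 1.53, 0.2]
contact_force: [1.3, 3.6, -2.2]
grip_width: 0.4
```

The near bar held at about 3.6 to 5.9 N for over 1 s and didn't slide. I'll back off and go over to the far end.

Request:
send_rows:
  commands:
    - [[0,0,-0.002,0,0],[0,0,-0.005,0,0],[0,0,-0.005,0,0],[-0.01,0,0,0,0],[-0.01,0,0,0,0],[-0.015,0,0,0,0],[-0.015,0,0,0,0],[-0.015,0,0,0,0],[0,0,0,0,0]]

```text
time: 13.43
tool_pos: [500.5, 144.0, 108.2]
tcp_rot: [1.992, 1.533, 0.127]
contact_force: [0.7, -0.2, 0.3]
grip_width: 0.2
```

```bash
python3 -c "
from h import *
rel(17,-92,105)"
```

```text
t 13.43 visexyz [-19.22, 88.17, 108.23] move tool [  1.7  37.4 179.9] turn -0.4 xaxis [ 0.0377  0.0048 -0.9993] F [ 0.69 -0.15  0.34] Fvise 0.71 0.05 q6 2.0 w 0.2
```

Request:
send_rows:
  commands:
    - [[0,0.004,0.018,0,0],[0,0.004,0.02,0,0],[0,0.004,0.02,0,0],[0,0.004,0.02,0,0],[0,0.004,0.02,0,0],[0,0.004,0.02,0,0],[0,0.004,0.02,0,0],[0,0.004,0.02,0,0],[0,0.004,0.015,0,0],[0,0,0,0,0]]

```text
time: 14.27
tool_pos: [484.3, -38.8, 109.5]
tcp_rot: [1.95, 1.526, 0.09]
contact_force: [0.1, -0.1, -0.2]
grip_width: 0.6
```

```bash
python3 -c "
from h import *
rel(17,-92,38)"
```

```text
t 14.27 visexyz [16.92, -91.72, 109.51] move tool [71.4 -2.9  1.5] turn -0.1 xaxis [ 0.0442  0.004  -0.999 ] F [ 0.11 -0.06 -0.23] Fvise 0.12 -0.03 q6 1.6 w 0.6
```

Request:
send_rows:
  commands:
    - [[0.008,-0.001,0,0,0],[0.008,-0.001,0,0,0],[0.008,-0.001,0,0,0],[0.008,0,0,0,0],[0.008,0,0,0,0],[0.008,0,0,0,0],[0.007,0,0,0,0],[0.007,0,0,0,0],[0.005,0,0,0,0],[0,0,0,0,0]]

```text
time: 15.1
tool_pos: [482.8, -33.6, 33.6]
tcp_rot: [1.996, 1.53, 0.139]
contact_force: [0.0, 0.2, -0.6]
grip_width: 0.5
```

```bash
python3 - <<'E'
from h import *
rel(17,-78,38)
from plant import optics
c=optics.capture("side")
cv2.imwrite("pics/c4.png",cv2.resize(c["color"][150:250,255:345],None,fx=5,fy=5,interpolation=cv2.INTER_CUBIC))
E
```

```text
t 15.1 visexyz [14.01, -87.21, 33.6] move tool [-4.1  3.2 -9.3] turn 0.1 xaxis [ 0.0405  0.0057 -0.9992] F [ 0.01  0.16 -0.63] Fvise -0.04 0.15 q6 1.6 w 0.5
```

View pics/c4.png

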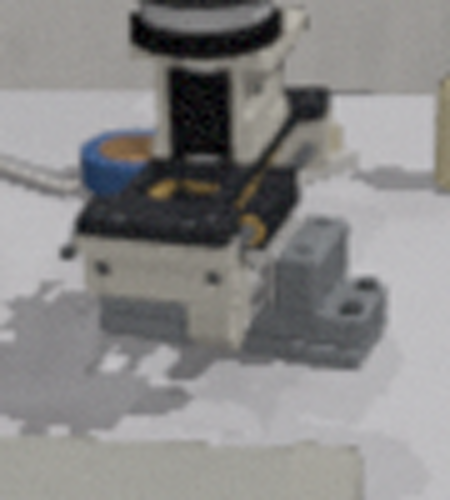

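The finger stands in front of the far bar's end, at about (215,320) in the crop. I'll align and approach.

Request:
send_rows:
  commands:
    - [[-0.003,0.0015,0,0,0],[0,0.001,-0.001,0,0],[0,0,-0.001,0,0],[0,0,-0.001,0,0],[0,0,0,0,0]]

```text
time: 15.57
tool_pos: [487.7, -31.8, 39.0]
tcp_rot: [1.965, 1.526, 0.108]
contact_force: [0.9, 0.6, -0.2]
grip_width: 0.5
```

```bash
python3 -c "
from h import *
rel(17,-78,38)"
```

```text
t 15.57 visexyz [18.24, -84.1, 38.96] move tool [ 1.  -1.3 -6.1] turn 0.0 xaxis [ 0.0442  0.0048 -0.999 ] F [ 0.93  0.61 -0.24] Fvise 0.71 0.85 q6 1.61 w 0.5
```

Request:
send_rows:
  commands:
    - [[0.0002,-0.0003,-0.0005,0,0],[0.0002,-0.0003,-0.0005,0,0],[0.0002,-0.0003,-0.0005,0,0],[0,0,-0.0005,0,0]]

```text
time: 15.9
tool_pos: [487.7, -29.5, 38.9]
tcp_rot: [1.956, 1.525, 0.098]
contact_force: [0.3, -0.1, 0.5]
grip_width: 0.5
```

```bash
python3 -c "
from h import *
rel(17,-78,38)"
```

```text
t 15.9 visexyz [17.55, -81.88, 38.88] move tool [ 0.9 -0.6 -3.9] turn 0.0 xaxis [ 0.0454  0.0045 -0.999 ] F [ 0.29 -0.12  0.46] Fvise 0.31 -0.03 q6 1.61 w 0.5
```

Request:
send_rows:
  commands:
    - [[0,0,-0.0004,0,0],[0,0,-0.0004,0,0],[0,0,-0.0004,0,0]]

```text
time: 16.15
tool_pos: [487.9, -28.2, 38.8]
tcp_rot: [1.957, 1.525, 0.1]
contact_force: [0.3, 0.3, -0.4]
grip_width: 0.5
```

```bash
python3 -c "
from h import *
rel(17,-78,38)"
```

```text
t 16.15 visexyz [17.41, -80.52, 38.85] move tool [ 0.9 -0.4 -2.5] turn 0.0 xaxis [ 0.0452  0.0045 -0.999 ] F [ 0.29  0.26 -0.41] Fvise 0.21 0.33 q6 1.62 w 0.5
```

Request:
send_rows:
  commands:
    - [[0,0,-0.0004,0,0],[0,0,-0.0004,0,0],[0,0,-0.0004,0,0]]

```text
time: 16.4
tool_pos: [488.2, -26.9, 38.8]
tcp_rot: [1.958, 1.526, 0.101]
contact_force: [-0.8, -0.4, 0.3]
grip_width: 0.3
```

Request:
send_rows:
  commands:
    - [[0,0,-0.0003,0,0],[0,0,-0.0003,0,0]]

```text
time: 16.57
tool_pos: [488.4, -26.2, 38.8]
tcp_rot: [1.96, 1.526, 0.102]
contact_force: [0.6, -0.4, -0.2]
grip_width: 0.1
```

Request:
send_rows:
  commands:
    - [[0,0,-0.0003,0,0],[0,0,-0.0003,0,0]]

```text
time: 16.73
tool_pos: [488.6, -25.6, 38.8]
tcp_rot: [1.957, 1.526, 0.1]
contact_force: [-0.3, -0.2, -0.2]
grip_width: 0.6
```

```bash
python3 -c "
from h import *
rel(17,-78,38)"
```

```text
t 16.73 visexyz [17.34, -77.89, 38.79] move tool [ 0.8 -0.4  0.1] turn 0.0 xaxis [ 0.0449  0.0045 -0.999 ] F [-0.34 -0.23 -0.17] Fvise -0.26 -0.32 q6 1.62 w 0.6
```

Request:
send_rows:
  commands:
    - [[0,0,-0.0003,0,0],[0,0,-0.0003,0,0]]

```text
time: 16.9
tool_pos: [488.7, -25.4, 38.8]
tcp_rot: [1.945, 1.526, 0.088]
contact_force: [-0.9, -1.6, -0.0]
grip_width: 0.3
```

Request:
send_rows:
  commands:
    - [[0,0,-0.0003,0,0],[0,0,-0.0003,0,0]]

```text
time: 17.07
tool_pos: [488.7, -25.3, 38.8]
tcp_rot: [1.93, 1.526, 0.073]
contact_force: [-0.8, -3.8, 0.7]
grip_width: 0.6
```

Request:
send_rows:
  commands:
    - [[0,0,-0.0003,0,0],[0,0,-0.0003,0,0]]

```text
time: 17.23
tool_pos: [488.7, -25.2, 38.8]
tcp_rot: [1.915, 1.527, 0.058]
contact_force: [-1.5, -4.5, -0.4]
grip_width: 0.6
```

```bash
python3 -c "
from h import *
rel(17,-78,38)"
```

```text
t 17.23 visexyz [17.37, -77.43, 38.79] move tool [ 0.8 -0.4  0.6] turn 0.1 xaxis [ 0.044   0.0025 -0.999 ] F [-1.48 -4.48 -0.38] Fvise -0.16 -4.71 q6 1.63 w 0.6
```

Contact: the far bar is holding. I'll keep a lighter hold for about 0.7 s.

Request:
send_rows:
  commands:
    - [[0,0,0.0001,0,0],[0,0,0.0001,0,0]]

```text
time: 17.4
tool_pos: [488.7, -25.4, 38.8]
tcp_rot: [1.914, 1.527, 0.057]
contact_force: [-0.1, -1.0, 0.2]
grip_width: 0.4
```

Request:
send_rows:
  commands:
    - [[0,0,0,0,0],[0,0,0,0,0],[0,0,0,0,0]]

```text
time: 17.65
tool_pos: [488.7, -25.3, 38.8]
tcp_rot: [1.919, 1.527, 0.061]
contact_force: [-1.4, -2.2, 0.4]
grip_width: 0.6
```

Request:
send_rows:
  commands:
    - [[0,0,0,0,0],[0,0,0,0,0],[0,0,0,0,0]]

```text
time: 17.9
tool_pos: [488.7, -25.3, 38.8]
tcp_rot: [1.917, 1.527, 0.06]
contact_force: [-0.3, -2.6, 0.3]
grip_width: 0.4
```

```bash
python3 -c "
from h import *
rel(17,-78,38)"
```

```text
t 17.9 visexyz [17.38, -77.6, 38.81] move tool [ 0.8 -0.4  0.4] turn 0.1 xaxis [ 0.0441  0.0027 -0.999 ] F [-0.34 -2.61  0.26] Fvise 0.41 -2.6 q6 1.63 w 0.4
```

Request:
send_rows:
  commands:
    - [[0,0,-0.0001,0,0],[0,0,-0.0001,0,0],[0,0,0,0,0],[0,0,-0.0001,0,0],[0,0,0,0,0],[0,0,-0.0001,0,0]]

```text
time: 18.4
tool_pos: [488.8, -25.2, 38.8]
tcp_rot: [1.908, 1.527, 0.051]
contact_force: [-1.2, -3.8, 0.4]
grip_width: 0.2
```

Request:
send_rows:
  commands:
    - [[0,0,0.002,0,0],[0,0,0.005,0,0],[0,0,0.005,0,0],[-0.01,0,0,0,0],[-0.02,0,0,0,0],[-0.03,0,0,0,0],[-0.03,0,0,0,0],[-0.03,0,0,0,0]]

```text
time: 19.07
tool_pos: [475.5, -36.5, 159.0]
tcp_rot: [2.138, 1.539, 0.279]
contact_force: [0.2, -0.0, 0.0]
grip_width: 0.7
```

Request:
send_rows:
  commands:
    - [[0,-0.005,0.03,0,0],[0,-0.005,0.03,0,0],[0,-0.005,0.03,0,0],[0,-0.005,0.03,0,0],[0,0,0,0,0],[0,0,0,0,0]]

```text
time: 19.57
tool_pos: [424.9, -150.7, 169.6]
tcp_rot: [1.895, 1.518, 0.039]
contact_force: [-0.0, 0.2, -0.1]
grip_width: 0.6
```

```bash
python3 - <<'E'
from h import *
rel(17,-78,38)
from plant import optics
for n in("side","top"):
    c=optics.capture(n);np.savez(f"{n}5.npz",**c)
a=np.load("top5.npz")["color"];b=np.load("side5.npz")["color"]
A=cv2.resize(a[172:252,240:330],None,fx=4,fy=4,interpolation=cv2.INTER_CUBIC);B=cv2.resize(b[160:240,255:345],None,fx=4,fy=4,interpolation=cv2.INTER_CUBIC)
A0=cv2.resize(np.load("top0.npz")["color"][172:252,240:330],None,fx=4,fy=4,interpolation=cv2.INTER_CUBIC);B0=cv2.resize(np.load("side0.npz")["color"][160:240,255:345],None,fx=4,fy=4,interpolation=cv2.INTER_CUBIC)
cv2.imwrite("pics/c5.png",cv2.resize(np.vstack([np.hstack([A,B]),np.hstack([A0,B0])]),None,fx=.9,fy=.9))
E
```

```text
t 19.57 visexyz [-8.29, -215.86, 169.64] move tool [ 135.    18.8 -135.6] turn 0.1 xaxis [ 0.0527  0.002  -0.9986] F [-0.03  0.24 -0.12] Fvise -0.09 0.22 q6 1.31 w 0.6
```

View pics/c5.png

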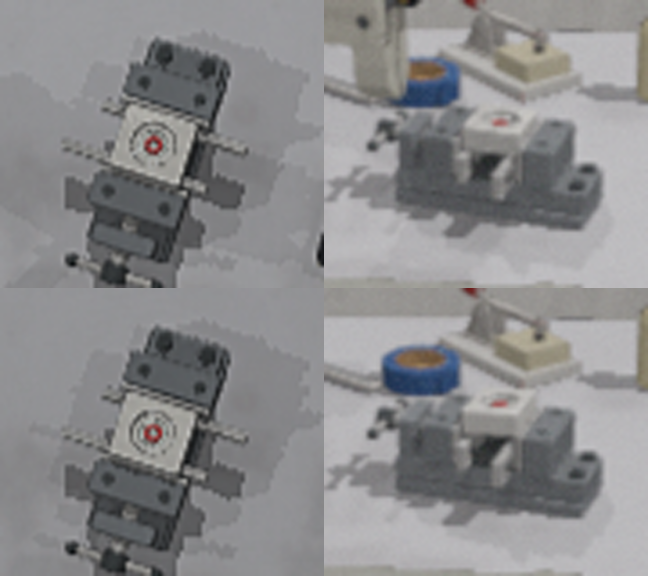

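The "after" views (top row) show the block lower and level. The bar ends are at the same pixels as at the start: (62,145) and (246,150), against (64,433)-288 and (246,437)-288. The tape roll hasn't moved. I'll hand in.

```bash
python3 -c "
from plant import close_job
print(close_job())"
```

```text
the job is handed in; nothing more can be done
None
```

The block is pushed down and seated on both parallels, and neither parallel slid when I pressed its free end. I handed the job in at about 19.7 s.

- **Push:** I pushed the block down with the closed fingers until it stopped. The peak was about 23 N downward, roughly 25 N in total with the sideways part.
- **Near end:** it was pressed for over 1 s and the finger position stayed within 0.2 mm. The force read 3.6 to 5.9 N, above the intended 2.5 N.
- **Far end:** it was pressed in two stretches and didn't slide. First it peaked at about 4.5 N, then a brief dip to about 1 N, then it held at 2.2 to 3.8 N for about 0.75 s.
- **Final pictures:** the block looks level and seated, and the parallels' ends are where they started to within about a pixel (2–3 mm). The tape roll looks unmoved. I didn't check the other bystanders one by one, but the arm felt no unexpected contact.

**Not confirmed:**
- The tool had drifted about 0.04 rad off vertical by the end of the push, so the block may press unevenly on the two parallels.
- I could only judge its grip on each parallel by the fact that neither slid.

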